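Refit and latch the propagator's roof vent panel

ROBOT

A 6-joint arm with a two-finger parallel gripper is mounted at the origin on the work surface. World frame = base frame: x ahead of the robot, y to its left, z up, the work surface at z = 0. Lengths are in mm, angles in degrees, forces in N, time in s.
With the tool pointing down it reaches from about 350 to 975 mm from the base axis. Payload 7.1 kg.
Tool frame: the origin (TCP) lies at the very end of the fingers, on their centre line; the grasp point (between the pads) lies 19 mm behind it; z points along the fingers, y is the line along which they close (so a half turn about z gives the same grasp; the last joint's range is limited). The gripper opens to 88 mm and grips with 3 to 60 N. Pads are 20 mm wide; open, the fingers measure 115 mm over their backs; the gripper's body (75 mm by 178 mm) begins 61 mm behind the grasp point.
Start: joints at [68.812, 24.242, 93.386, -0, 62.372, -1.089], TCP at [214.749, 586.931, 222.675] pointing down, gripper open.
Joint ranges: [-172.04, 172.04], [-51.8, 120.97], [4.93, 147.93], [-75.15, 255.16], [6.16, 154.13], [-145.62, 145.62]. Speed limits (degrees/s): [136.94, 136.94, 172.46, 180, 180, 180].

INTERFACE

Orientations are given as [roll, pitch, yaw] about the fixed x, y, z axes, in that order (R = Rz(yaw) Ry(pitch) Rx(roll)).
In Python, from station import monitor, imaging, job gives the robot as it stands. The module is installed in compiled form; this text tells all that it offers.
- The arm moves only by the tool jog_arm, never from a script. Its argument "deltas" is a list of rows, each a list of 3 entries, a list of its own where there are three numbers: the shift along the tool's x, y, z in mm, then the turn about the tool's z in degrees, then the finger opening in mm, from 0 to 87.8. In form: [[[x, y, z], roll, fingers], ...]. A call has 1 to 20 rows; each row shifts and turns the commanded pose from where the row before left it, along the tool's axes as they then stand; what a row does not reach is not made up. A row lasts 1/8 s, in which the tool goes at most 62.5 mm and 10.7 degrees, less where a joint would pass 70% of its speed; a pose out of reach is approached as far as the arm can. A call is refused whole if a number of a shift passes 62.5 or a number of a turn 10.7, either way. A call with a gripper value outside its range is refused whole. The fingers move at their own pace and stop on an object; "grip_force" is the grip in N (left out, the last holds). Time passes only in rows, so rows that do not move let the fingers close. It gives the time, the measured TCP pose, the force, the opening and the grip force at its end, in the units of the state.
- monitor.sense(): the state, without advancing time (a new reading comes with each control period).
- imaging.get_image(name): name is "side" or "top"; returns a dict with "color" (480x640x3 uint8, red, green, blue), "fov_y" (degrees; the focal length in pixels is half the picture's height over the tangent of half this angle, whatever the lens; pixels are square), "cx", "cy" (the principal point, pixels), "cam_to_world" (4x4, takes a point from camera to world coordinates). Camera axes: x right, y up, looking along -z (the intrinsics and any distortion apply to the point x, -y, -z); pixel columns grow to the right and rows downward; lengths in mm; the calibration is good to about 2 mm. A picture is of the moment at which its call begins. There is no depth.
- job.job_done(): hands the job in; it is judged then, once.
The state is a dict: "clock": time; "joint_pos": joint angles; "dq": joint speeds; "tau": joint torques, N m; "ee_pos": TCP position; "orientation": TCP orientation; "force": force on the tool from outside, world axes, zero at the start; "ft_torque": the same for the moment, N m; "grip_width": finger opening in mm; "gripper_force": force on a finger pad.
Only numpy, scipy, OpenCV 4.12 (cv2) and the standard library are available. Lean on these libraries where they do the work, as an engineer would, in place of code of your own. Each camera call takes 0.05 s, during which the arm holds its last target. There are 200 camera calls.

TASK

Refit the green vent panel in the sloping roof of the propagator: hold it tilted to tuck its orange-marked edge under the orange lip at the low end, lower the other edge until the panel lies flat in its seat, then slide the red latch fully down over the high edge to lock it. Leave the other things on the bench where they are.

Things in the scene. Friction and masses are not known exactly. Their poses are not given: they have to be found in the camera images.
- vent_seat: Vent seat in the sloping white roof of the propagator (grey tub 300 x 260 mm with clear hood, fixed). Origin: centre of the plane on which the panel's underside rests, about 120 mm above the bench. x points up the slope (away from the robot, 10 degrees above level), y across, z square to the roof. Low flared side guides, 9 mm high, 63 to 66 mm from the middle, at x -45 to 55 mm.
- lip_mouth (a point): Middle of the open edge of the orange lip at the seat's low end, on its underside: seat x = -62, z = 13.5 mm. The lip is 132 mm wide, 3 mm thick, and slopes down 20 degrees to an orange stop wall at x = -77 mm, where the gap under it is 8 mm. A panel goes under it tilted by up to 20 degrees to the roof; lying flat it cannot.
- end_wall (a point): Middle of the top inner edge of the wall at the seat's high end, 6 mm high and 6 mm thick: seat x = +79, z = 6 mm. Between stop wall and end wall the 150 mm panel has 6 mm of play.
- vent_panel: Green plate 150 x 120 x 6 mm with black mesh, 110 to 225 g, loose, flat on the drying board. Origin: centre of its underside; x along the 150 mm side, z up. The edge at x = -75 mm, with an orange strip, goes under the lip; the other has a small steel patch. A black handle bar in the middle of its top: 14 mm thick (x), 50 mm long (y), from 6 to 40 mm above the underside.
- panel_hook_edge (a point): Middle of the hook edge of the vent panel, on its underside (panel x = -75 mm, z = 0).
- latch (a joint): Sliding latch at the seat's high end: 0 = open, 0.018 m = fully closed. Slides down the slope (seat -x), stays where left, takes about 1.5 N. Steel tongue 34 mm wide, 4 mm thick, underside 8 mm above the seat plane; its tip is at seat x = 81 mm open, 63 mm closed, then over the panel's high edge. Starts open, within 2 mm.
- latch_grip (a point): On the middle of the latch's red grip, 32 mm above the seat plane, at seat x = 114 mm less the latch value. The grip is a bar 12 mm thick along the slope, 34 mm wide, from 12 to 42 mm above the seat plane.
- board: The pale wooden drying board, 220 x 170 x 12 mm, fixed; origin: centre of its underside. The panel lies on its top. It and the propagator may be on either side.
- clay_pot: Bystander, to be left alone: terracotta pot, 80 mm wide, 75 mm tall, standing beyond the board; origin at its underside.
- jar: Bystander, to be left alone: small jar, 56 mm wide, 85 mm tall, standing beyond the board; origin at its underside.
- coir_brick: Bystander, to be left alone: brown pressed block, 100 x 200 x 60 mm; origin at its underside.
- scoop: Bystander, to be left alone: aluminium scoop with wooden handle, 230 mm long; origin at its underside.
Not all that is in view belongs to the job. Leave any turquoise or yellow look-alike of the vent_panel alone.

How it is judged:
By the outcome, as a careful person would: the job done as asked, in the order asked, and still so for the second after the job is handed in, with the robot touching nothing.
It also fails if it takes over 54 s, if anything falls off the work surface, if the arm or the gripper's body presses on something with over 40 N, if the wrist force passes 120 N, or if a joint passes its speed limit or range.

## Working session

There is one attempt and no reset: what is moved stays moved. The work goes in short steps, Python scripts to look and compute and a tool call to move; the robot and the scene stay as the last step left them, time stands still between calls to the robot, and variables do not carry over. Pictures are saved under pics/ and viewed, at most 13 in all, crops included, and the job is handed in when it is done.

Besides the shell and the picture viewer there is one more tool, called after "Request:" by a JSON object that holds its "name" and its "arguments". jog_arm: Moves the arm, as the interface text tells. Its arguments: {"type":"object","properties":{"deltas":{"type":"array","items":{"type":"array"}},"grip_force":{"type":"number"}},"required":["deltas"]}

```bash
mkdir -p pics; cat > h.py <<'E'
import numpy as np,cv2,sys
from station import monitor,imaging,job
def grab(n,f):
    d=imaging.get_image(n); cv2.imwrite('pics/'+f,d['color'][:,:,::-1]); np.save('pics/'+f+'.npy',d,allow_pickle=True); return d
E
python3 - <<'E'
from h import *
for n in('side','top'):
    d=grab(n,n+'1.png'); print({k:v for k,v in d.items() if k!='color'})
print(monitor.sense())
E
```

```text
{'fov_y': 55.479640543020146, 'cx': 327.7852038722745, 'cy': 238.31710918604207, 'cam_to_world': array([[ 9.79388275e-01,  1.02571276e-01, -1.74005002e-01,
         2.11505163e+02],
       [-2.01982150e-01,  4.91583261e-01, -8.47082705e-01,
        -1.14703196e+03],
       [-1.34840829e-03,  8.64768773e-01,  5.02168448e-01,
         7.92567313e+02],
       [ 0.00000000e+00,  0.00000000e+00,  0.00000000e+00,
         1.00000000e+00]])}
{'fov_y': 46.048051699917785, 'cx': 309.85581432627316, 'cy': 241.12230013379863, 'cam_to_world': array([[ 2.81058485e-02,  9.82247061e-01, -1.85474454e-01,
         1.43786079e+02],
       [-9.99345727e-01,  3.18360328e-02,  1.71634962e-02,
         6.48750041e+00],
       [ 2.27635644e-02,  1.84870708e-01,  9.82499181e-01,
         1.75351820e+03],
       [ 0.00000000e+00,  0.00000000e+00,  0.00000000e+00,
         1.00000000e+00]])}
{'clock': 0.1, 'joint_pos': array([ 6.88117837e+01,  2.42774427e+01,  9.34274651e+01,  1.40174914e-03,
        6.23715021e+01, -1.08814035e+00]), 'dq': array([-0.03554155, -0.08971883, -0.0622976 ,  0.14910034,  0.04768957,
       -0.07023068]), 'tau': array([ 4.20008164e-04, -5.45616066e+01, -2.74326342e+01,  6.44213660e-02,
        1.87922094e-02, -4.51946210e-05]), 'ee_pos': array([214.57166709, 586.47950248, 222.00504766]), 'orientation': array([-1.79923627e+02, -2.69188207e-03,  1.59899271e+02]), 'force': array([-0.34580762,  0.14729777, -0.21215967]), 'ft_torque': array([-0.02931623, -0.04721263, -0.03205164]), 'gripper_force': 0.0, 'grip_width': 88.09276488048413}
```

View pics/side1.png

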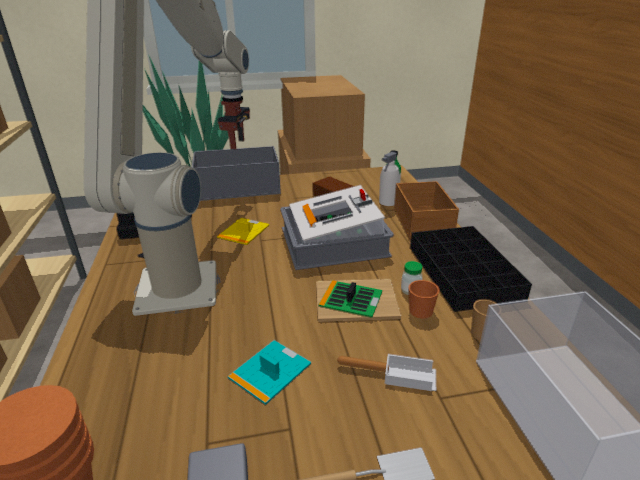

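View pics/top1.png

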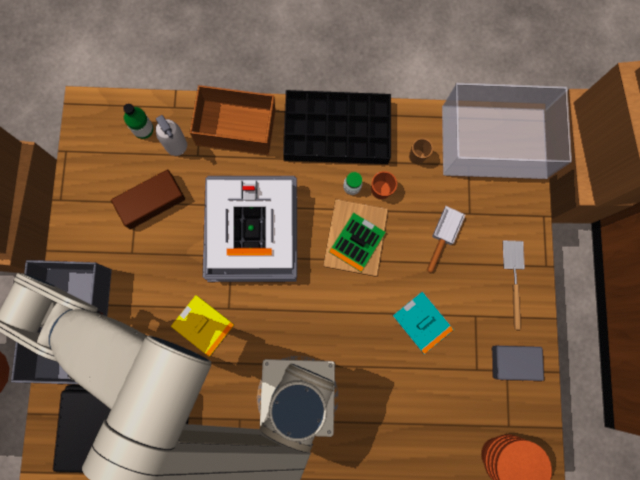

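The green panel is at side (351,298) / top (357,241), on the pale board. The turquoise one at top (423,322) and the yellow one at top (203,325) are lying on the bench, so they are the look-alikes. The seat is at top (250,228), with its orange lip at (249,252) and the red latch at (249,188). I'll confirm in one enlarged crop.

```bash
cat >> h.py <<'E'
def load(f): return np.load('pics/'+f+'.npy',allow_pickle=True).item()
def ray(d,p):
    h=d['color'].shape[0]; f=h/2/np.tan(np.radians(d['fov_y']/2)); T=d['cam_to_world']
    v=np.array([(p[0]-d['cx'])/f,-(p[1]-d['cy'])/f,-1.]); return T[:3,3],T[:3,:3]@v
def onz(d,p,z):
    o,v=ray(d,p); return o+v*(z-o[2])/v[2]
def tri(d1,p1,d2,p2):
    o,v=ray(d1,p1);q,w=ray(d2,p2); s=np.linalg.lstsq(np.c_[v,-w],q-o,rcond=None)[0]
    a,b=o+s[0]*v,q+s[1]*w; return (a+b)/2,np.linalg.norm(a-b)
def proj(d,X):
    T=d['cam_to_world'];c=T[:3,:3].T@(np.asarray(X,float)-T[:3,3]);f=240/np.tan(np.radians(d['fov_y']/2))
    return d['cx']-f*c[0]/c[2],d['cy']+f*c[1]/c[2]
def mask(d,c):
    H=cv2.cvtColor(d['color'],cv2.COLOR_RGB2HSV)
    lo,hi={'green':((55,120,50),(80,255,255)),'orange':((9,215,150),(19,255,255)),'red':((170,150,80),(180,255,255)),'red2':((0,200,100),(5,255,255))}[c]
    return cv2.inRange(H,lo,hi)
E
python3 - <<'E'
from h import *
t=load('top1.png');s=load('side1.png')
c=lambda d,x,y,w,h,W,H:cv2.resize(d['color'][y:y+h,x:x+w],(W,H),interpolation=cv2.INTER_CUBIC)
im=np.vstack([np.hstack([c(t,320,195,75,56+19,400,300)[:, :400],c(t,200,170,100,112,268,300)]),np.hstack([c(s,310,270,100,60,334,300)[:, :334],c(s,275,180,120,90,334,300)])])
cv2.imwrite('pics/crop1.png',im[:,:,::-1])
for n,d in(('top',t),('side',s)):
  for col in('green','orange','red','red2'):
    k,l,st,ce=cv2.connectedComponentsWithStats(mask(d,col))
    for i in range(1,k):
      if st[i,4]>25: print(n,col,st[i],ce[i].round(1))
E
```

```text
top green [124 107  21  22 259] [134.9 118.6]
top green [347 172  15  16 188] [353.9 179.7]
top green [333 214  52  52 919] [358.4 239.4]
top green [248 225   6   6  29] [250.4 227.3]
top orange [227 248  44   7 290] [248.9 251.1]
top orange [330 249  33  22 157] [346.1 259.6]
top orange [206 322  28  34 172] [219.5 338.5]
top orange [423 327  29  26 142] [437.1 339.8]
top red2 [243 187  11   3  33] [248. 188.]
side green [197  63  31  86 944] [208.5 116.1]
side green [ 148   64   56  101 1503] [176.4 118.2]
side green [144 107  29  46 330] [158.  131.3]
side green [395 160   6  11  27] [397.4 164.4]
side green [405 261  18  14 194] [413.1 267.4]
side green [319 282  63  35 824] [353.6 300.2]
side orange [303 204  13  20 119] [309. 214.]
side orange [219 234  29   9  61] [233.3 238.4]
side orange [320 281  16  24 105] [327.2 292.6]
side orange [229 373  40  29 208] [248.8 386.9]
side red2 [360 189   5  11  29] [362.3 193.9]
```

View pics/crop1.png

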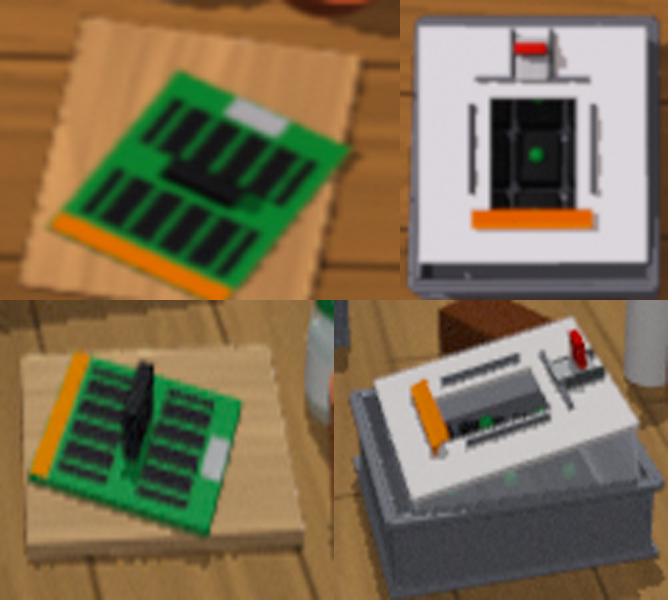

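```bash
cat > m.py <<'E'
from h import *
t=load('top1.png');s=load('side1.png')
def hull(d,cols,box):
    m=sum((mask(d,c) for c in cols),0*mask(d,'red')); x,y,w,h=box; z=m*0; z[y:y+h,x:x+w]=m[y:y+h,x:x+w]
    return cv2.convexHull(cv2.findNonZero(z))[:,0].astype(float)
def quad(h):
    eps=.5
    while 1:
        q=cv2.approxPolyDP(h.astype(np.float32)[:,None],eps,True)[:,0]
        if len(q)<=4: return q.astype(float)
        eps+=.25
for n,d,b in(('top',t,(325,205,65,72)),('side',s,(315,278,70,45))):
    h=hull(d,('green','orange'),b); P=np.array([onz(d,p,18)[:2] for p in h])
    r=cv2.minAreaRect(P.astype(np.float32)); print(n,'panel rect',r)
    o=hull(d,('orange',),b); O=np.array([onz(d,p,18)[:2] for p in o]); print('strip',cv2.minAreaRect(O.astype(np.float32)))
def roof(d,b):
    H=cv2.cvtColor(d['color'],cv2.COLOR_RGB2HSV); m=cv2.inRange(H,(0,0,165),(180,45,255)); x,y,w,h=b; z=m*0; z[y:y+h,x:x+w]=m[y:y+h,x:x+w]
    k,l,st,_=cv2.connectedComponentsWithStats(z); i=1+st[1:,4].argmax(); hu=cv2.convexHull(cv2.findNonZero((l==i).astype(np.uint8)))[:,0]; return quad(hu)
print('roof',roof(t,(200,170,100,112)).tolist(),roof(s,(275,180,120,90)).tolist())
print('lip',hull(t,('orange',),(220,243,60,20)).tolist(),'\n',hull(s,('orange',),(295,195,30,40)).tolist())
print('red',cv2.minAreaRect(hull(t,('red','red2'),(235,180,30,15)).astype(np.float32)),hull(s,('red','red2'),(350,180,25,30)).tolist())
E
python3 m.py
```

```text
top panel rect ((474.6578674316406, -171.49612426757812), (116.57463073730469, 146.88076782226562), 59.492435455322266)
strip ((416.9327087402344, -137.84332275390625), (115.5523452758789, 13.17241096496582), 59.57575225830078)
side panel rect ((476.636474609375, -171.86880493164062), (124.5633316040039, 149.2561798095703), 59.567237854003906)
strip ((418.6079406738281, -134.81358337402344), (114.6401596069336, 11.606515884399414), 59.526451110839844)
roof [[290.0, 267.0], [207.0, 267.0], [207.0, 180.0], [291.0, 181.0]] [[383.0, 216.0], [304.0, 239.0], [290.0, 204.0], [360.0, 185.0]]
lip [[270.0, 254.0], [228.0, 254.0], [227.0, 252.0], [228.0, 249.0], [234.0, 248.0], [264.0, 248.0], [270.0, 249.0]] 
 [[315.0, 221.0], [312.0, 223.0], [310.0, 223.0], [306.0, 215.0], [304.0, 210.0], [303.0, 207.0], [303.0, 206.0], [307.0, 204.0], [314.0, 217.0], [315.0, 219.0]]
red ((248.0, 188.0), (2.0, 10.0), 90.0) [[364.0, 199.0], [363.0, 199.0], [362.0, 198.0], [360.0, 191.0], [360.0, 190.0], [361.0, 189.0], [363.0, 191.0], [364.0, 193.0]]
```

```bash
cat > m2.py <<'E'
from h import *
t=load('top1.png');s=load('side1.png')
C=t['color'].astype(float); so=np.clip((C[:,:,0]-C[:,:,2]),0,None)
def edges(p,i0):
    p=p-np.median(p[:3]); hi=np.median(np.sort(p)[-4:])/2; k=np.where((p[:-1]<hi)!=(p[1:]<hi))[0]
    return [round(float(i0+j+(hi-p[j])/(p[j+1]-p[j])),2) for j in k]
for a,b in((229,239),(239,259),(259,269)): print('lip rows, cols',a,b,edges(so[238:264,a:b].mean(1),238))
print('lip cols',edges(so[249:253,218:282].mean(0),218))
r=np.clip(C[:,:,0]-C[:,:,1],0,None)
print('red rows',edges(r[180:198,244:253].mean(1),180),'cols',edges(r[187:189,236:262].mean(0),236))
print('red side'); cs=s['color'].astype(float); rr=cs[:,:,0]-cs[:,:,1]
print(rr[184:206,354:372].astype(int))
g=C.mean(2)
print('guides cols',g[215:235,:].mean(0)[216:284].astype(int))
print(g[205,200:300].astype(int))
E
python3 m2.py
python3 - <<'E'
from h import *
t=load('top1.png');s=load('side1.png')
A=[[290.0, 267.0], [207.0, 267.0], [207.0, 180.0], [291.0, 181.0]];B=[[383.0, 216.0], [304.0, 239.0], [290.0, 204.0], [360.0, 185.0]]
# order: top (right-near,left-near,left-far,right-far) ; side
for i,j in((0,1),(1,2),(2,3),(3,0)): print(tri(t,A[i],s,B[j]))
for a,b in(((270.5,248.2),(315.5,219)),((227.5,248.2),(307,203.5)),((270.5,254.2),(310,223.5)),((227.5,254.2),(302.5,206.5)),((248.5,188),(361.5,190))): print(tri(t,a,s,b))
E
```

```text
lip rows, cols 229 239 [247.9, 255.0]
lip rows, cols 239 259 [247.54, 255.01]
lip rows, cols 259 269 [247.66, 254.93]
lip cols [226.33, 271.35]
red rows [185.42, 189.62] cols [242.12, 253.97]
red side
[[ 36  36  37  34  36  31  29  32  37  35  38  35  36  33  35  34  36  34]
 [ 38  32  30  25  19  14  13  22  34  34  36  37  34  34  32  33  36  36]
 [ 24  15  13   5   4   4   5  13  29  36  34  35  36  33  33  31  35  36]
 [  3   3   4   3   3   3   4   9  21  35  36  35  35  34  33  30  31  34]
 [  3   3   4   5   5   9  11  28  28  27  34  36  36  36  34  31  31  34]
 [  5   4   3   4   9  53 117 163  84  36  29  34  33  33  35  33  34  30]
 [  4   4   4   4   8  50 170 180 182  81  32  29  36  37  33  35  35  33]
 [  4   4   5   4   4  14 130 174 164 184  35  22  32  34  36  35  35  34]
 [  3   3   4   2   4  16  76 146 168 177  79  26  24  33  34  35  36  33]
 [  4   3   4   3   3  18  59  94 132 122 104   9   9  26  34  36  36  36]
 [  4   5   2   5   4  18  45  76 103 108  99  24   5  16  29  36  36  36]
 [  4   4   4   4   3  16  43  84  91 100 106  54  12  -3  19  31  36  37]
[... 1500 characters left out ...]
np.float64(4.217377614392971))
(array([369.60279621, 277.7487236 , 101.19429334]), np.float64(2.1462709275386254))
(array([621.31046888, 286.16980958, 146.46611489]), np.float64(1.826152311266062))
(array([626.88277578,  38.89995542, 147.95306898]), np.float64(2.6763643068720886))
(array([426.18988434,  92.03148785, 131.96832699]), np.float64(1.8944726761993362))
(array([421.55461128, 217.51811554, 126.79011228]), np.float64(1.102446341286453))
(array([409.65724849,  92.11047818, 118.11960227]), np.float64(0.2905725070933857))
(array([405.75813242, 217.78639398, 117.01949907]), np.float64(0.4389296226436243))
(array([590.33835035, 159.30803789, 185.56151764]), np.float64(2.3727940282994817))
```

```bash
cat > m3.py <<'E'
from h import *
from scipy.optimize import least_squares
from scipy.spatial.transform import Rotation as R
t=load('top1.png');s=load('side1.png')
def T(p): return R.from_euler('ZY',[p[3],-10],degrees=True).as_matrix(),np.array(p[:3])
# (cam, seat pt, col|None,row|None); latch value ~1
obs=[(t,(-62,0,16.5),None,247.6),(t,(-68,66,14.5),226.33,None),(t,(-68,-66,14.5),271.35,None),
(t,(113,17,42),242.12,None),(t,(113,-17,42),253.97,None),(t,(119,0,42),None,185.42),(t,(107,0,42),None,189.3),
(t,(-62,55,16.5),None,247.9),(t,(-62,-55,16.5),None,247.66),
(s,(-62,-66,16.5),315.7,218.5),(s,(-62,66,16.5),307,203.5),(s,(119,17,42),None,188.6),(s,(107,17,42),359.6,None),(s,(107,-17,42),None,193)]
def res(p,full=False):
    M,o=T(p); r=[]
    for d,X,c,w in obs:
        u,v=proj(d,M@np.array(X)+o)
        if c is not None: r.append(u-c)
        if w is not None: r.append(v-w)
    return np.array(r)
f=least_squares(res,[480,155,120,0],loss='soft_l1'); print(f.x.round(2)); print(res(f.x).round(2))
E
python3 m3.py
```

```text
[489.02 157.72 121.66   1.85]
[ 0.23 -0.16  0.11  0.04  0.04 -0.53 -0.24 -0.06  0.17 -0.    2.25  0.38
 -0.69 -0.51 -1.13  0.22]
```

Seat pose: origin ≈ (489, 158, 122), yaw 1.85°, fit residuals under 1 px except one lip corner in the side view (2.25 px). Panel centre: (475.5, -171.5), yaw -30.5°, size as expected. The crop shows the green plate with the orange strip on the lower-left edge and the steel patch opposite, so it is the right part.

The tool always points down. I'll grip the handle by its ends and let the panel pivot between the pads. I'll set the tilt by resting the steel edge on a roof corner.

Request:
{"name": "jog_arm", "arguments": {"deltas": [[[-33.7, -41.5, 0], 0, 80], [[-33.7, -41.5, 0], 0, 80], [[-33.7, -41.5, 0], 0, 80], [[-33.7, -41.5, 0], 0, 80], [[-33.7, -41.5, 0], 0, 80], [[-33.7, -41.5, 0], 0, 80], [[-33.7, -41.5, 0], 0, 80], [[-33.7, -41.5, 0], 0, 80], [[-33.7, -41.5, 0], 0, 80], [[-33.7, -41.5, 0], 0, 80], [[-33.7, -41.5, 0], 0, 80], [[-33.7, -41.5, 0], 0, 80], [[-33.7, -41.5, 0], 0, 80], [[-33.7, -41.5, 0], 0, 80], [[-33.7, -41.5, 0], 0, 80]], "grip_force": 40}}

```text
clock: 1.98
ee_pos: [475.7, -173.1, 222.5]
orientation: [180.0, -0.0, 159.9]
force: [1.5, 0.4, 0.1]
grip_width: 79.9
gripper_force: 0.0
```

Request:
{"name": "jog_arm", "arguments": {"deltas": [[[0, 0, 0], 10.6, 80], [[0, 0, 0], 10.6, 80], [[0, 0, 0], 10.6, 80], [[0, 0, 0], 10.6, 80], [[0, 0, 0], 10.6, 80], [[0, 0, 0], 10.6, 80], [[0, 0, 0], 10.6, 80], [[0, 0, 0], 10.6, 80], [[0, 0, 0], 10.6, 80], [[0, 0, 0], 10.6, 80], [[0, 0, 0], 10.6, 80], [[0, 0, 0], 10.6, 80], [[0, 0, 0], 10.6, 80], [[0, 0, 0], 10.6, 80], [[0, 0, 0], 10.6, 80], [[0, 0, 0], 10.6, 80], [[0, 0, 0], 10.6, 80], [[0, 0, 0], 10.1, 80], [[0, 0, 0], 0, 80]]}}

```text
clock: 4.35
ee_pos: [475.3, -171.3, 222.4]
orientation: [180.0, 0.0, -30.3]
force: [-0.2, -0.9, -1.7]
grip_width: 80.2
gripper_force: 0.0
```

Request:
{"name": "jog_arm", "arguments": {"deltas": [[[0, 0, 50], 0, 80], [[0, 0, 50], 0, 80], [[0, 0, 50], 0, 80], [[0, 0, 38], 0, 80], [[0, 0, 10], 0, 80], [[0, 0, 0], 0, 80], [[0, 0, 0], 0, 40], [[0, 0, 0], 0, 40], [[0, 0, 0], 0, 40], [[0, 0, 0], 0, 40], [[0, 0, 0], 0, 40]], "grip_force": 40}}

```text
clock: 5.72
ee_pos: [476.0, -171.5, 25.4]
orientation: [-180.0, -0.1, -30.4]
force: [-0.4, 0.1, 7.8]
grip_width: 49.7
gripper_force: 40.0
```

Request:
{"name": "jog_arm", "arguments": {"deltas": [[[0, 0, -20], 0, 40], [[0, 0, -50], 0, 40], [[0, 0, -50], 0, 40], [[0, 0, -50], 0, 40], [[0, 0, -30], -10, 40], [[0, 0, 0], -10, 40], [[0, 0, 0], -10, 40], [[0, 0, 0], -10, 40], [[0, 0, 0], -10, 40], [[0, 0, 0], -10, 40], [[0, 0, 0], -10, 40], [[0, 0, 0], -10, 40], [[0, 0, 0], -10, 40], [[0, 0, 0], -10, 40], [[0, 0, 0], -10, 40], [[0, 0, 0], -10.4, 40], [[0, 0, 0], 0, 40]]}}

```text
clock: 7.85
ee_pos: [475.1, -171.2, 224.4]
orientation: [-180.0, -0.0, 89.9]
force: [0.3, -0.1, -1.6]
grip_width: 49.9
gripper_force: 40.0
```

Request:
{"name": "jog_arm", "arguments": {"deltas": [[[37.4, 37.5, 0], 0, 40], [[37.4, 37.5, 0], 0, 40], [[37.4, 37.5, 0], 0, 40], [[37.4, 37.5, 0], 0, 40], [[0, 0, 20], 0, 40], [[0, 0, 12], 0, 40], [[0, 0, 0], 0, 40], [[0, 0, 0], 0, 40]]}}

```text
clock: 8.85
ee_pos: [625.5, -22.4, 193.2]
orientation: [180.0, 0.0, 89.9]
force: [1.2, 0.2, -0.8]
grip_width: 49.8
gripper_force: 40.0
```

```bash
python3 - <<'E'
from h import *
t=grab('top','t2.png')['color'];s=grab('side','s2.png')['color']
im=np.hstack([cv2.resize(t[140:290,200:400],(400,300)),cv2.resize(s[150:300,270:470],(400,300))]); cv2.imwrite('pics/c2.png',cv2.resize(im,(800,300))[:,:,::-1])
m=monitor.sense(); print(m['ee_pos'],m['orientation'],m['force'],m['grip_width'])
E
```

```text
[625.82445954 -22.29074377 193.53406847] [1.79925303e+02 2.82389229e-03 8.99240225e+01] [ 0.93387922  0.19666641 -1.00992605] 49.63187940276439
```

View pics/c2.png

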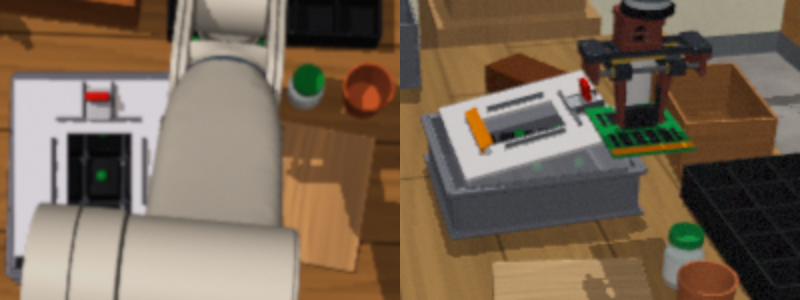

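The panel is level and fully gripped beside the roof's high right corner, in the crop at about (645,135). I'll lower it to contact, then tilt.

Request:
{"name": "jog_arm", "arguments": {"deltas": [[[0, 0, 15], 0, 40], [[0, 0, 10], 0, 40], [[0, 0, 4], 0, 40], [[0, 0, 4], 0, 40], [[0, 0, 3], 0, 40], [[0, 0, 3], 0, 40], [[0, 0, 0], 0, 40]], "grip_force": 20}}

```text
clock: 9.82
ee_pos: [626.0, -22.0, 154.0]
orientation: [179.9, 0.0, 90.0]
force: [0.3, -0.7, 0.6]
grip_width: 49.7
gripper_force: 20.0
```

Request:
{"name": "jog_arm", "arguments": {"deltas": [[[0, 0, 3], 0, 40], [[0, 0, 3], 0, 40], [[0, 0, 3], 0, 40], [[0, 0, 0], 0, 40]]}}

```text
clock: 10.32
ee_pos: [625.6, -21.8, 144.4]
orientation: [180.0, -0.0, 90.0]
force: [1.6, -2.8, 2.0]
grip_width: 50.1
gripper_force: 20.0
```

```bash
python3 - <<'E'
from h import *
s=grab('side','s3.png')['color']
cv2.imwrite('pics/c3.png',cv2.resize(s[150:260,350:450],(600,660//1))[:600,:,::-1])
E
```

```text
(no output)
```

View pics/c3.png

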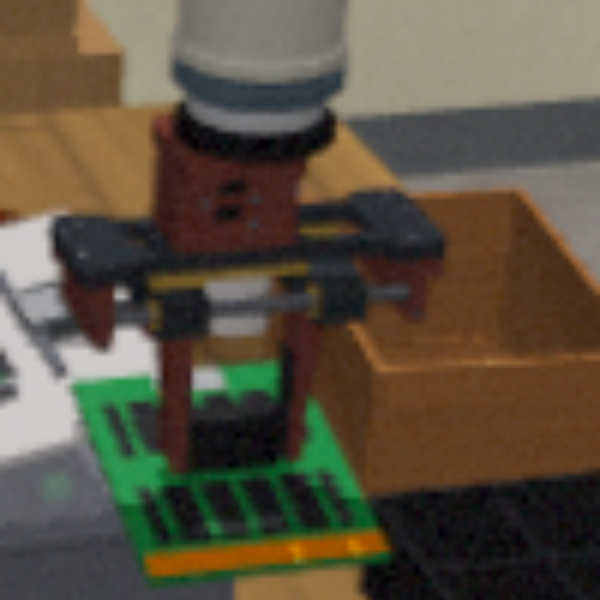

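The hook edge has dropped, with its orange strip at crop (265,550), and the steel edge is resting on the roof. The tilt works. I'll measure it from the strip centre's ray in the panel's mid plane.

```bash
cat > tilt.py <<'E'
from h import *
def strip(f,box):
    d=load(f);m=mask(d,'orange');x,y,w,h=box;z=m*0;z[y:y+h,x:x+w]=m[y:y+h,x:x+w];q=cv2.findNonZero(z)[:,0]
    return d,(q.min(0)+q.max(0))/2,cv2.minAreaRect(q.astype(np.float32))
if __name__=='__main__':
    d,c,r=strip('s3.png',(360,230,60,35)); o,v=ray(d,r[0]); P=o+v*(626-o[0])/v[0]; print(c,r,P)
    g=np.array([626,-22,144.4+19]); D=P-g; print(D,np.hypot(D[1],D[2]))
    # pivot g; strip centre in panel frame: x=-68,z=6 => rel pivot (-68,-26.4)
    print('tilt',np.degrees(np.arctan2(-D[2],-D[1])-np.arctan2(26.4,68)))
E
python3 tilt.py
```

```text
[394. 242.] ((393.9267883300781, 241.8414764404297), (2.760788679122925, 38.09888458251953), 83.6598129272461) [626.         -76.44487475 123.07633172]
[  0.         -54.44487475 -40.32366828] 67.7513292141432
tilt 15.306897796860824
```

Request:
{"name": "jog_arm", "arguments": {"deltas": [[[0, 0, 3], 0, 40], [[0, 0, 3], 0, 40], [[0, 0, 1], 0, 40], [[0, 0, 0], 0, 40]]}}

```text
clock: 10.88
ee_pos: [625.5, -21.7, 137.5]
orientation: [-180.0, -0.0, 90.0]
force: [0.6, -2.4, 1.7]
grip_width: 50.1
gripper_force: 20.0
```

```bash
python3 - <<'E'
from tilt import *
grab('side','s4.png'); p=monitor.sense()['ee_pos']; print(p)
d,c,r=strip('s4.png',(360,230,60,45)); o,v=ray(d,r[0])
# intersect with sphere of strip distance in mid plane: report plane hit and direct tilt
P=o+v*(626-o[0])/v[0]; D=P-p-[0,0,19]; print(r,D,np.hypot(D[1],D[2]),'tilt',np.degrees(np.arctan2(-D[2],-D[1])-np.arctan2(26.4,68)))
for a in range(10,36,3):
    t=np.radians(a); X=p+[0,-68*np.cos(t)+26.4*np.sin(t),19-68*np.sin(t)-26.4*np.cos(t)]; print(a,np.round(proj(d,X),1),end=' ')
E
```

```text
[625.4163403  -21.70769683 137.50071173]
((392.981689453125, 245.33535766601562), (3.092083215713501, 38.09888458251953), 83.6598129272461) [  0.5836597  -49.53282359 -48.23717899] 69.13990200734828 tilt 23.02279322844871
10 [394.5 244.5] 13 [394.2 245.1] 16 [393.8 245.6] 19 [393.5 246.1] 22 [393.2 246.5] 25 [392.8 246.8] 28 [392.4 247.1] 31 [392.  247.3] 34 [391.6 247.4]
```

The tilt is about 23° in the world frame, so about 13° to the roof. I'll tighten the grip, lift, turn to the seat's heading and move over it.

Request:
{"name": "jog_arm", "arguments": {"deltas": [[[0, 0, 0], 0, 40], [[0, 0, 0], 0, 40], [[0, 0, -20], 0, 40], [[0, 0, -40], 0, 40], [[0, 0, -40], 0, 40], [[0, 0, 0], 9.8, 40], [[0, 0, 0], 9.8, 40], [[0, 0, 0], 9.8, 40], [[0, 0, 0], 9.8, 40], [[0, 0, 0], 9.8, 40], [[0, 0, 0], 9.8, 40], [[0, 0, 0], 9.8, 40], [[0, 0, 0], 9.8, 40], [[0, 0, 0], 9.8, 40], [[0, 0, 0], 0, 40]], "grip_force": 50}}

```text
clock: 12.8
ee_pos: [625.3, -21.3, 238.4]
orientation: [-180.0, 0.0, 1.9]
force: [-0.0, -0.6, -1.5]
grip_width: 49.5
gripper_force: 50.0
```

Request:
{"name": "jog_arm", "arguments": {"deltas": [[[-32.4, -45.9, 0], 0, 40], [[-32.4, -45.9, 0], 0, 40], [[-32.4, -45.9, 0], 0, 40], [[-32.4, -45.9, 0], 0, 40], [[0, 0, 30], 0, 40], [[0, 0, 20], 0, 40], [[0, 0, 0], 0, 40], [[0, 0, 0], 0, 40]]}}

```text
clock: 13.8
ee_pos: [490.8, 157.8, 188.6]
orientation: [-180.0, -0.1, 1.9]
force: [-0.1, -0.4, -0.3]
grip_width: 49.7
gripper_force: 50.0
```

```bash
python3 - <<'E'
from h import *
t=grab('top','t5.png')['color'];s=grab('side','s5.png')['color']
im=np.hstack([cv2.resize(t[160:290,190:310],(370,400)),cv2.resize(s[140:270,270:400],(400,400))]); cv2.imwrite('pics/c5.png',im[:,:,::-1])
m=monitor.sense(); print(m['ee_pos'],m['orientation'],m['force'],m['grip_width'])
E
```

```text
[490.97811515 157.73190718 188.75676218] [-1.79972840e+02 -9.48057910e-02  1.83525709e+00] [ 0.13673994 -0.33561131 -1.02297485] 49.30179871224226
```

View pics/c5.png

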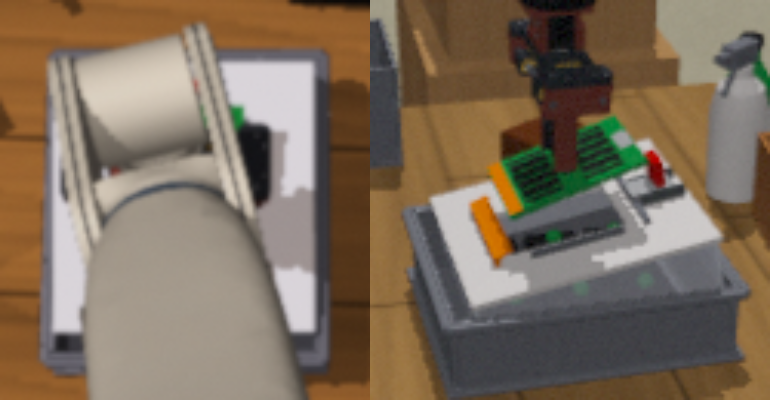

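The panel is held tilted above the seat, its orange strip at crop (502,187) and the lip at (490,230). I'll measure where the hook edge is relative to the TCP from the near corners.

```bash
cat > corner.py <<'E'
from m2 import *
E
cat > cor.py <<'E'
from h import *
def inplane(d,p,off,p0,yaw=1.85):
    a=np.radians(yaw); u=np.array([np.cos(a),np.sin(a),0]); n=np.array([-np.sin(a),np.cos(a),0])
    o,v=ray(d,p); k=(n@(np.array(p0)-o)+off)/(n@v); X=o+k*v-p0; return np.array([u@X,X[2]])
if __name__=='__main__':
    d=load('s5.png'); p0=np.array([490.98,157.73,188.76])
    m=mask(d,'green')|mask(d,'orange'); z=m*0; z[170:212,305:365]=m[170:212,305:365]
    k,l,st,_=cv2.connectedComponentsWithStats(cv2.dilate(z,np.ones((2,2)))); 
    h=cv2.convexHull(cv2.findNonZero(z))[:,0]; print(h.tolist())
    for p in((317.5,209.5),(360,191.5)): print(inplane(d,p,-60,p0).round(1))
    # lip open edge near corner (seat -62,-66,16.5) -> relative to seat
    print(inplane(d,(315.7,218.5),-66,np.array([489.,157.7,121.7])))
E
python3 cor.py
```

```text
[[359, 192], [349, 197], [335, 203], [318, 210], [310, 211], [305, 211], [305, 205], [308, 194], [314, 191], [319, 189], [347, 178], [349, 178], [350, 179], [359, 191]]
[-58.4 -26.4]
[76.8 19.8]
[-63.78400984  13.31984995]
```

Request:
{"name": "jog_arm", "arguments": {"deltas": [[[6, 0, 0], 0, 40], [[0, 0, 20], 0, 40], [[0, 0, 12], 0, 40], [[0, 0, 0], 0, 40], [[0, 0, 0], 0, 40]]}}

```text
clock: 14.52
ee_pos: [496.6, 157.9, 156.0]
orientation: [-180.0, -0.0, 1.8]
force: [0.3, 0.4, -2.5]
grip_width: 49.9
gripper_force: 50.0
```

```bash
python3 - <<'E'
from h import *
s=grab('side','s6.png')['color']
cv2.imwrite('pics/c6.png',cv2.resize(s[165:245,290:390],(750,600),interpolation=cv2.INTER_CUBIC)[:,:,::-1])
m=monitor.sense(); print(m['ee_pos'],m['force'])
E
```

```text
[496.64714376 157.97072639 156.18930772] [ 0.14616916 -0.07730876 -1.16455553]
```

View pics/c6.png

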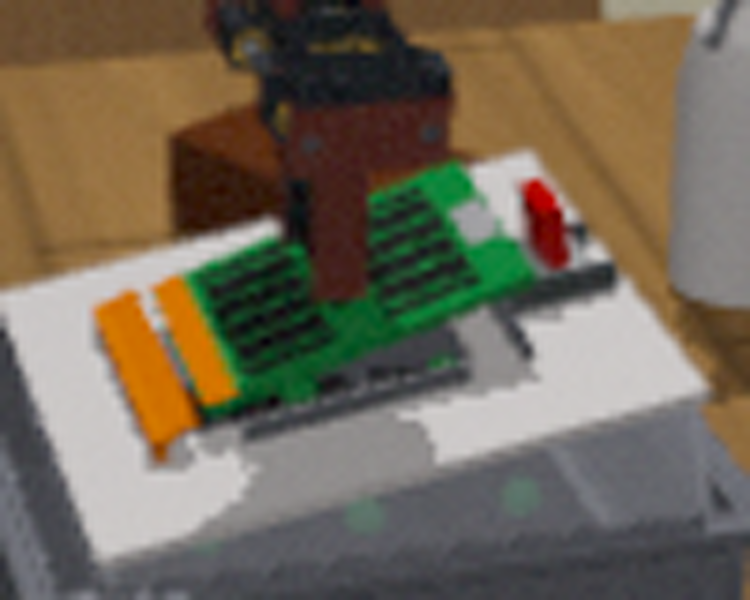

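The hook edge's near corner is at crop (203,403), just up the slope from the lip's near corner at (198,430). The gap is small and parallel. I'll work out their relative positions.

```bash
python3 - <<'E'
from cor import *
d=load('s6.png');o=np.array([489.,157.7,121.7]);c,s=np.cos(np.radians(10)),np.sin(np.radians(10))
q=lambda x,y:(290+x/7.5,165+y/7.5)
for n,p,off in(('hook top',(203,403),-60),('hook bot',(207,420),-60),('steel bot',(537,290),-60),('steel top',(533,272),-60),('lip top',(198,430),-66),('guide end',(245,437),-65),('lip low',(160,462),-66)):
    u,z=inplane(d,q(*p),off,o); print(n,round(u*c+z*s,1),round(-u*s+z*c,1))
E
```

```text
hook top -55.8 18.7
hook bot -55.6 10.4
steel bot 92.0 28.9
steel top 91.4 37.7
lip top -60.9 10.3
guide end -42.1 0.5
lip low -79.3 0.3
```

Request:
{"name": "jog_arm", "arguments": {"deltas": [[[0, 0, 3], 0, 40], [[0, 0, 3], 0, 40], [[0, 0, 1], 0, 40], [[0, 0, 0], 0, 40]]}}

```text
clock: 15.08
ee_pos: [496.2, 157.8, 148.6]
orientation: [180.0, 0.0, 1.8]
force: [0.1, 0.5, -1.6]
grip_width: 49.3
gripper_force: 50.0
```

Request:
{"name": "jog_arm", "arguments": {"deltas": [[[-3, 0, 0.5], 0, 40], [[-3, 0, 0.5], 0, 40], [[-3, 0, 0.6], 0, 40], [[-3, 0, 0.6], 0, 40], [[0, 0, 0], 0, 40]]}}

```text
clock: 15.7
ee_pos: [484.0, 157.5, 146.4]
orientation: [180.0, 0.0, 1.8]
force: [-0.4, -0.8, -1.1]
grip_width: 49.5
gripper_force: 50.0
```

Request:
{"name": "jog_arm", "arguments": {"deltas": [[[-2, 0, 0.5], 0, 40], [[-2, 0, 0.5], 0, 40], [[-1, 0, 0.4], 0, 40], [[0, 0, 0], 0, 40]]}}

```text
clock: 16.2
ee_pos: [480.1, 157.5, 145.3]
orientation: [-180.0, -0.1, 1.8]
force: [5.0, 0.7, -6.4]
grip_width: 49.6
gripper_force: 50.0
```

```bash
python3 - <<'E'
from h import *
s=grab('side','s7.png')['color']
cv2.imwrite('pics/c7.png',cv2.resize(s[165:245,290:390],(750,600),interpolation=cv2.INTER_CUBIC)[:,:,::-1])
m=monitor.sense(); print(m['ee_pos'],m['force'])
E
```

```text
[480.09657623 157.52681349 145.25574169] [ 5.86412601  1.53552266 -5.0793579 ]
```

View pics/c7.png

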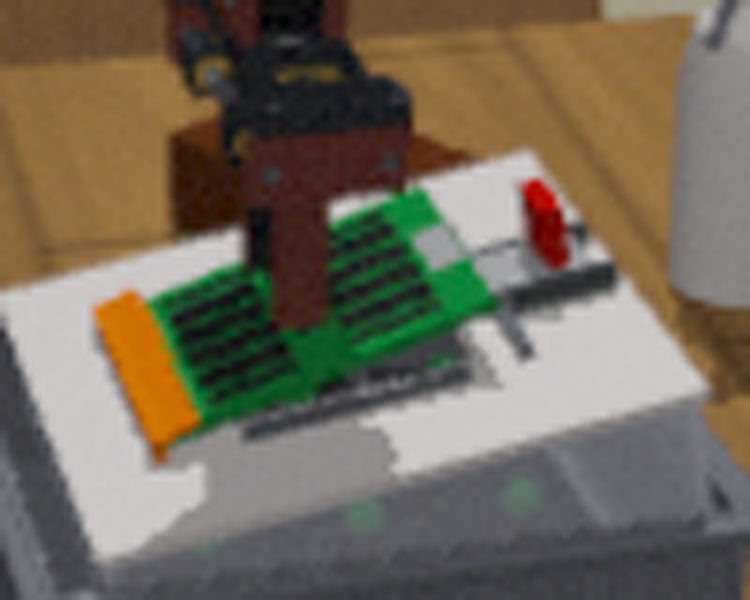

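The hook edge is under the lip: the orange strip is hidden and the steel edge is at crop (497,308), clear of the latch tongue. I'll lower the high edge along the arc with a lighter grip.

Request:
{"name": "jog_arm", "arguments": {"deltas": [[[0, 0, 0], 0, 40], [[1.3, 0, 2], 0, 40], [[1.3, 0, 2], 0, 40], [[1.3, 0, 2], 0, 40], [[1.3, 0, 2], 0, 40], [[0, 0, 0], 0, 40]], "grip_force": 20}}

```text
clock: 17.0
ee_pos: [484.3, 157.4, 136.9]
orientation: [180.0, 0.0, 1.8]
force: [-1.4, -0.4, -0.4]
grip_width: 49.9
gripper_force: 20.0
```

Request:
{"name": "jog_arm", "arguments": {"deltas": [[[0.6, 0, 1], 0, 40], [[0.6, 0, 1.4], 0, 40], [[0, 0, 0], 0, 40]]}}

```text
clock: 17.38
ee_pos: [485.9, 157.5, 134.7]
orientation: [180.0, -0.0, 1.8]
force: [-0.6, -0.2, 1.5]
grip_width: 49.8
gripper_force: 20.0
```

Request:
{"name": "jog_arm", "arguments": {"deltas": [[[0, 0, 1], 0, 40], [[0, 0, 1], 0, 40], [[0, 0, 0], 0, 40]]}}

```text
clock: 17.75
ee_pos: [486.0, 157.7, 132.8]
orientation: [-180.0, -0.0, 1.8]
force: [1.5, 0.4, 1.5]
grip_width: 49.8
gripper_force: 20.0
```

```bash
python3 - <<'E'
from h import *
s=grab('side','s8.png')['color']
cv2.imwrite('pics/c8.png',cv2.resize(s[165:245,290:390],(750,600),interpolation=cv2.INTER_CUBIC)[:,:,::-1])
m=monitor.sense(); print(m['ee_pos'],m['force'])
E
```

```text
[485.87691999 157.68641338 132.77248062] [0.13943052 0.97449566 2.19742951]
```

View pics/c8.png

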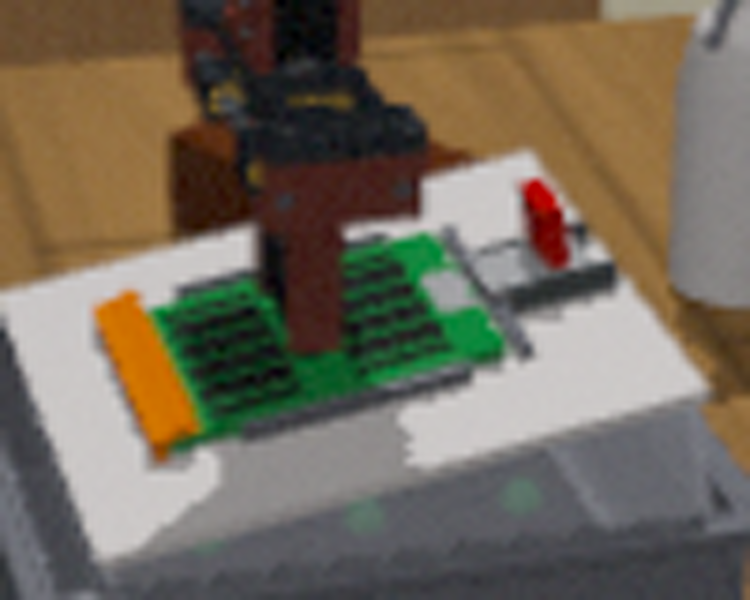

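The panel lies between the guides with its steel edge, at crop (500,350), just inside the end wall. I'll press down gently until it is firmly seated.

Request:
{"name": "jog_arm", "arguments": {"deltas": [[[0, 0, 1], 0, 40], [[0, 0, 1], 0, 40], [[0, 0, 0], 0, 40]]}}

```text
clock: 18.18
ee_pos: [485.9, 157.7, 131.7]
orientation: [-180.0, -0.0, 1.8]
force: [-1.4, -1.0, 11.9]
grip_width: 49.9
gripper_force: 20.0
```

Request:
{"name": "jog_arm", "arguments": {"deltas": [[[0, 0, -1.5], 0, 60], [[0, 0, 0], 0, 80], [[0, 0, 0], 0, 80], [[0, 0, 0], 0, 80], [[0, 0, -5], 0, 80], [[0, 0, -30], 0, 80], [[0, 0, -50], 0, 80], [[0, 0, -25], 0, 40], [[45.5, 0, 0], 0, 0], [[45.5, 0, 0], 0, 0], [[45.5, 0, 0], 0, 0], [[0, 0, 0], 0, 0], [[0, 0, 0], 0, 0]]}}

```text
clock: 19.8
ee_pos: [621.0, 161.7, 241.8]
orientation: [180.0, 0.1, 1.8]
force: [0.5, 0.3, 0.5]
grip_width: 23.4
gripper_force: 0.0
```

```bash
python3 - <<'E'
from h import *
s=grab('side','s9.png')['color'];t=grab('top','t9.png')['color']
im=np.hstack([cv2.resize(s[165:245,290:390],(500,400),interpolation=cv2.INTER_CUBIC),cv2.resize(t[170:270,205:280],(300,400),interpolation=cv2.INTER_CUBIC)])
cv2.imwrite('pics/c9.png',im[:,:,::-1])
m=monitor.sense(); print(m['ee_pos'],m['force'],m['grip_width'])
E
```

```text
[620.77359479 161.75002865 242.184678  ] [ 0.0538353  -0.79432652 -0.16047544] 15.712430585067331
```

View pics/c9.png

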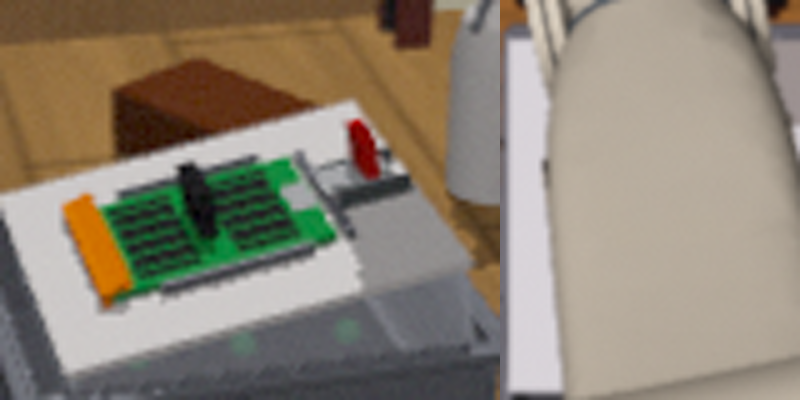

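The panel is flat in its seat, under the lip and inside the end wall, and the latch is still open. Next I'll lower the closed fingers behind the red grip.

Request:
{"name": "jog_arm", "arguments": {"deltas": [[[4, 0, 0], 0, 0], [[0, 0, 30], 0, 0], [[0, 0, 25], 0, 0], [[0, 0, 15], 0, 0], [[0, 0, 6], 0, 0], [[0, 0, 0], 0, 0]]}}

```text
clock: 20.65
ee_pos: [626.2, 162.0, 166.4]
orientation: [-180.0, -0.0, 1.8]
force: [-0.3, -1.0, 0.4]
grip_width: 0.3
gripper_force: 0.0
```

Request:
{"name": "jog_arm", "arguments": {"deltas": [[[-3, 0, 0.5], 0, 0], [[-3, 0, 0.5], 0, 0], [[-2, 0, 0.4], 0, 0], [[0, 0, 0], 0, 0]]}}

```text
clock: 21.15
ee_pos: [617.9, 161.7, 165.0]
orientation: [180.0, -0.0, 1.8]
force: [-0.2, 0.1, 0.1]
grip_width: 0.7
gripper_force: 0.0
```

Request:
{"name": "jog_arm", "arguments": {"deltas": [[[-3, 0, 0.5], 0, 0], [[-3, 0, 0.5], 0, 0], [[-3, 0, 0.6], 0, 0], [[0, 0, 0], 0, 0]]}}

```text
clock: 21.65
ee_pos: [608.9, 161.4, 163.2]
orientation: [180.0, 0.0, 1.8]
force: [0.9, 0.4, 1.2]
grip_width: 0.6
gripper_force: 0.2
```

Request:
{"name": "jog_arm", "arguments": {"deltas": [[[-2, 0, 0.4], 0, 0], [[-2, 0, 0.4], 0, 0], [[-2, 0, 0.3], 0, 0], [[0, 0, 0], 0, 0]]}}

```text
clock: 22.15
ee_pos: [602.8, 161.2, 162.0]
orientation: [180.0, 0.0, 1.8]
force: [1.1, -0.3, 0.8]
grip_width: 0.8
gripper_force: 0.3
```

Request:
{"name": "jog_arm", "arguments": {"deltas": [[[-2, 0, 0.4], 0, 0], [[-1, 0, 0.2], 0, 0], [[-1, 0, 0.1], 0, 0], [[0, 0, 0], 0, 0]]}}

```text
clock: 22.65
ee_pos: [598.9, 161.1, 161.3]
orientation: [180.0, 0.0, 1.8]
force: [1.3, -0.1, 0.6]
grip_width: 0.4
gripper_force: 0.5
```

Request:
{"name": "jog_arm", "arguments": {"deltas": [[[-1, 0, 0.2], 0, 0], [[-1, 0, 0.2], 0, 0], [[-1, 0, 0.1], 0, 0], [[0, 0, 0], 0, 0]]}}

```text
clock: 23.15
ee_pos: [598.3, 161.1, 161.5]
orientation: [-180.0, -0.3, 1.8]
force: [7.5, -0.0, -1.8]
grip_width: 0.7
gripper_force: 3.8
```

Request:
{"name": "jog_arm", "arguments": {"deltas": [[[-1, 0, 0.2], 0, 0], [[-1, 0, 0.2], 0, 0], [[0, 0, 0], 0, 0]]}}

```text
clock: 23.52
ee_pos: [598.1, 161.1, 161.6]
orientation: [-180.0, -0.5, 1.8]
force: [13.4, -0.4, -3.5]
grip_width: 0.7
gripper_force: 6.1
```

The latch hit a firm stop (13 N). I'll back off, move clear and check.

Request:
{"name": "jog_arm", "arguments": {"deltas": [[[6, 0, -1], 0, 0], [[6, 0, 0], 0, 0], [[0, 0, -40], 0, 0], [[0, 0, -50], 0, 0], [[0, 50, 0], 0, 0], [[0, 60, 0], 0, 0], [[0, 60, 0], 0, 0], [[0, 60, 0], 0, 0], [[0, 60, 0], 0, 0], [[0, 0, 0], 0, 0], [[0, 0, 0], 0, 0]]}}

```text
clock: 24.9
ee_pos: [614.7, -128.2, 251.0]
orientation: [-179.9, 0.1, 1.8]
force: [0.3, 0.2, 0.5]
grip_width: 0.5
gripper_force: 0.0
```

```bash
python3 - <<'E'
from h import *
s=grab('side','s10.png')['color'];t=grab('top','t10.png')
im=np.hstack([cv2.resize(s[165:245,290:390],(450,360),interpolation=cv2.INTER_CUBIC),cv2.resize(t['color'][170:270,205:290],(306,360),interpolation=cv2.INTER_CUBIC)])
cv2.imwrite('pics/c10.png',im[:,:,::-1])
C=t['color'].astype(float);C0=load('top1.png')['color'].astype(float)
for c in(C0,C):
    r=np.clip(c[:,:,0]-c[:,:,1],0,None)[180:205,244:253].mean(1); print(r.astype(int))
    p=lambda f:0
print(monitor.sense()['ee_pos'])
E
```

```text
[  4   5   5   5   9  48 145 189 192 156  47  14   5   5   5   5   5   5
   5   5   6   7   5   5   5]
[  4   4   5   5   5   5   5   5   5   5   9  67 167 186 180 131  31   5
   4   4   5   5   4   5   5]
[ 614.96028245 -127.12544787  251.22283896]
```

View pics/c10.png

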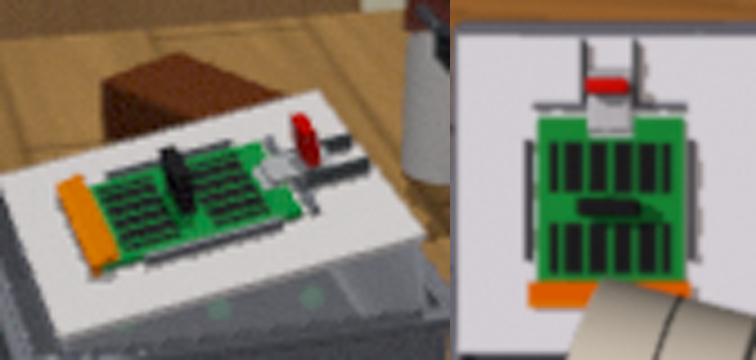

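The panel is flat and the steel tongue covers its high edge, at top crop (608,120). The red grip moved from row 188 to 194, about 17 mm. With an open start of up to 2 mm and the firm stop, that fits fully closed. The robot is clear, so I'll hand it in.

```bash
python3 -c "
from h import *
print(job.job_done())"
```

```text
the job is handed in; nothing more can be done
None
```

I refitted the vent panel flat in its seat with its orange edge under the lip, pushed the red latch down to a firm stop over the high edge, and handed the job in at about 25 s of the 54 s; no verdict came back.

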